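# Lid the copper canisters and hold their carrier level

### The arm

A 6-joint arm with a two-finger parallel gripper is mounted at the origin on the work surface. World frame = base frame: x ahead of the robot, y to its left, z up, the work surface at z = 0. Lengths are in m, angles in rad, forces in N, time in s.
With the tool pointing down it reaches from about 0.35 to 1 m from the base axis. Payload 7.1 kg.
Tool frame: the origin (TCP) lies midway between the tips of the shut fingers; the grasp point (between the pads) lies behind it (r.hold_point_z is the z of the grasp point in the tool frame, in m); z points along the fingers, y is the direction in which the jaws open and shut (so a half turn about z gives the same grasp; the last joint's range is limited). The gripper opens to 85 mm and grips with 20 to 120 N. Pads are 22 mm wide; open, the fingers measure 114 mm over their backs; the gripper's body (76 mm by 85 mm) begins 54 mm behind the grasp point. The pads swing forward as they close: fully open they stand 13 mm farther back than shut.
Start: joints at [1.242, 0.423, 1.63, -0, 1.089, -0.019], TCP at [0.191, 0.595, 0.231] pointing down, gripper open.
Joint ranges: [-3, 3], [-0.9, 2.11], [0.09, 2.58], [-1.31, 4.45], [0.11, 2.69], [-2.54, 2.54]. Speed limits (rad/s): [2.39, 2.39, 3.01, 3.14, 3.14, 3.14].

### API

Orientations are given as [roll, pitch, yaw] about the fixed x, y, z axes, in that order (R = Rz(yaw) Ry(pitch) Rx(roll)).
In Python, from cell import r gives the robot as it stands.
- The arm moves only by the tool send_rows, never from a script. Its argument "rows" is a list of rows, each a list of 2 entries, a list of its own where there are three numbers: the shift along the tool's x, y, z scaled (see below), then the turn, a rotation vector about the tool's x, y, z scaled (see below). A call has 1 to 12 rows; each row is the pose to reach, as a shift and turn from the pose commanded when the call began, along the tool's axes at that moment; what a row does not reach only later rows make up. The controller multiplies each number of a shift by 0.15 m and each number of a turn by pi/4 rad. A row lasts 1/10 s, in which the tool goes at most 50 mm and 8.59 degrees, less where a joint would pass 70% of its speed; a pose out of reach is approached as far as the arm can. A call with a number of a shift or a turn outside -1 to 1 is refused whole. A call with a gripper value outside its range is refused whole. "fingers" is the closure, from 0 (fully open) to 1 (shut), set as the call begins (left out, the last holds). The fingers move at their own pace and stop on an object; "newtons" is the grip in N (left out, the last holds). Time passes only in rows, so rows that repeat a pose let the fingers close. It gives the time, the measured TCP pose, the force and the opening at its end, in the units of the state.
- r.get_obs(): the state, without advancing time (a new reading comes with each control period).
- r.camera(name): name is "side" or "top" or "wrist"; returns (picture, depth): 400x640x3 uint8, blue, green, red; 400x640 float32, m along the optical axis (not along the pixel's ray), 0 where there is no reading.
- r.calibration(name): a dict with "intrinsics" (3x3 intrinsics, pixels), "R" (3x3) and "t" (3): a world point X has camera coordinates R X + t; the wrist camera has in their place "tool_from_camera" (4x4, takes a point from camera to tool coordinates, whose origin is the TCP and whose axes are the flange's). Camera axes: x right, y down, z forward; pixel columns grow to the right and rows downward; lengths in m; the calibration is good to about 2 mm. A picture is of the moment at which its call begins: read the wrist's pose just before it. calibration takes no time and is no camera call.
- r.sign_off(): hands the job in, once; it reports no verdict.
Trained networks look in the newest picture that a camera, given by its name, has taken for a name from the list of things; names that differ only in an ending like _2 or _b are one class to them, and where a whole thing is asked for, a point or a joint stands for the part that bears it (a point fixed in the world has none). Each returns a list of dicts, best first, with "conf" (0 to 1); they miss things now and then, are a little off and sometimes report something else, mostly with a low value. They report only what shows in the picture. A call takes as long as a camera call. They do not tell look-alikes from the thing itself.
- r.search_frame(target, camera): "at" ([column, row] in pixels, amid what is visible of it).
- r.outline_of(target, camera): "mask" (400x640 bool, what is visible of it) and "at" ([column, row] in pixels, amid what is visible of it).
The state is a dict: "t": time; "joints": joint angles; "dq": joint speeds; "tau": joint torques, N m; "eef_pos": TCP position; "tool_rot": TCP orientation; "ft_force": force on the tool from outside, world axes, zero at the start; "torque": the same for the moment, N m; "gripper_width": finger opening in m.
Only numpy, scipy, OpenCV 4.12 (cv2) and the standard library are available. Lean on these libraries where they do the work, as an engineer would, in place of code of your own. Each camera call takes 0.05 s, during which the arm holds its last target.

### The job

Finish the copper canister set and try how it carries: put on each of the two open canisters in the carrier the lid that fits it, pressed home flat on its rim. Then take the carrier by its wooden handle, lift it straight up a good hand's breadth (about 12 cm) clear of the bench, and finish while still holding it there by the handle, steady and level, with both lids on. Leave the odd lid and the tools on the bench where they are, and never let the carrier tip.

Things in the scene. Friction and masses are not known exactly. Their poses are not given: they have to be found in the camera images.
- carrier: copper tray 232 x 86 mm on four brass feet, on a round 4 mm leather pad, any yaw; two rings hold the canisters, a rigid strap handle stands between. Origin: centre, level with the underside of the feet. x along the tray: large canister at x = +70 mm, small at x = -80 mm; z up. With canisters and lids 0.6 to 0.85 kg, balancing 0 to 12 mm from the handle's middle on the large canister's side.
- handle: the carrier's wooden grip: level bar along x, 56 mm long, 16 wide, 20 tall, between two upright straps (61 mm over them). Origin: its centre, 120 mm above the underside of the feet; x as the carrier's. Take it from above, fingers closing across it (along y), at 30 N or more. Its top is 21 mm above the seated knobs' tops: set lids with the fingers closing along the carrier's y to clear it.
- large_canister_mouth (a point): the large open copper canister, loose by 2.5 mm in the carrier's larger ring (ring 16 mm high): outside 62 mm across, inside 57, 72 mm tall, about 150 g, standing 11 mm above the underside of the feet. This point: centre of its mouth, level with the rim; z up. Its lid is on when the flange lies flat on this rim, plug inside: the lid's point is then at this one.
- small_canister_mouth (a point): the small open copper canister, loose by 2.5 mm in the carrier's smaller ring (ring 16 mm high): outside 46 mm across, inside 41, 72 mm tall, about 100 g, standing 11 mm above the underside of the feet. This point: centre of its mouth, level with the rim; z up. Its lid is on when the flange lies flat on this rim, plug inside: the lid's point is then at this one.
- large_lid_seat (a point): the large copper lid with brass knob, lying knob up. Plug 51 mm across, 8 mm deep, tapering to 45 at its foot; flange 66 mm across, 4 mm thick; cylindrical knob 20 mm across, 22 mm tall; 65 g. This point: on the axis at the flange's underside, 8 mm above the bench at the start; the knob is 4 to 26 mm above it (keep fingertips above the flange). z up; yaw means nothing. Fits the large canister.
- small_lid_seat (a point): the small copper lid with brass knob, lying knob up. Plug 35 mm across, 8 mm deep, tapering to 29 at its foot; flange 50 mm across, 4 mm thick; cylindrical knob 20 mm across, 22 mm tall; 45 g. This point: on the axis at the flange's underside, 8 mm above the bench at the start; the knob is 4 to 26 mm above it (keep fingertips above the flange). z up; yaw means nothing. Fits the small canister.
- odd_lid_seat (a point): the odd copper lid with brass knob, lying knob up. Plug 70 mm across, 8 mm deep, tapering to 64 at its foot; flange 84 mm across, 4 mm thick; cylindrical knob 20 mm across, 22 mm tall; 95 g. This point: on the axis at the flange's underside, 8 mm above the bench at the start; the knob is 4 to 26 mm above it (keep fingertips above the flange). z up; yaw means nothing. Fits neither canister.
- bench_block: bystander: polished steel bench block, 64 x 64 x 19 mm; origin at the centre of its underside
- flux_bottle: bystander: white plastic bottle with a black cap, 38 mm across, 105 mm tall, standing; origin at the centre of its underside
- dish: bystander: small shallow copper dish, 68 mm across, 18 mm tall; origin at the centre of its underside
- scriber: bystander: lying brass scriber, tapered, 140 mm long, 26 mm thick; origin under its middle on the bench, x towards its point
- punch: bystander: dark square steel punch lying flat, 129 mm long, 9 mm thick; origin under its middle, x along it
- mallet: bystander: lying wooden mallet, head 62 x 105 x 62 mm, handle 23 mm thick reaching 180 mm to +x; origin under the middle of the head
- hammer: bystander: lying steel chasing hammer, head 87 mm long and 31 mm tall, wooden handle reaching 222 mm to +x; origin under the head
Things that resemble listed ones, but are neither listed nor needed, are in the scene too. Leave any blue or turquoise look-alike of the part that bears large_lid_seat alone.

How it is judged:
By the outcome, as a careful person would: the job done as asked, in the order asked, and still so for the second after the job is handed in, while the arm keeps its last pose, push and grip.
It also fails if it takes over 72 s, if anything falls off the work surface, if the arm or the gripper's body presses on something with over 40 N, if the wrist force passes 120 N, or if a joint passes its speed limit or range.

## Working session

There is one attempt and no reset: what is moved stays moved. The work goes in short steps, Python scripts to look and compute and a tool call to move; the robot and the scene stay as the last step left them, time stands still between calls to the robot, and variables do not carry over. Pictures are saved under pics/ and viewed, and the job is handed in when it is done.

Besides the shell and the picture viewer there is one more tool, called after "Call:" in YAML: its name, and indented under it one key for each argument. send_rows: Moves the arm, as the interface text tells. Shifts and turns lie within -1 to 1; 1 stands for 0.15 m of shift or pi/4 rad of turn. Its arguments: {"type":"object","properties":{"rows":{"type":"array","items":{"type":"array"}},"fingers":{"type":"number"},"newtons":{"type":"number"}},"required":["rows"]}

```bash
ls; mkdir -p pics
python3 - <<'E'
from cell import r
import cv2,numpy as np
o=r.get_obs();print({k:np.round(v,4) for k,v in o.items()}, r.hold_point_z)
for n in ["top","side","wrist"]:
    p,d=r.camera(n); cv2.imwrite(f"pics/{n}0.png",p); np.save(f"pics/{n}0d.npy",d)
    c=r.calibration(n); print(n,{k:np.round(v,4).tolist() for k,v in c.items()})
E
```

```text
pics
{'t': np.float64(0.0), 'joints': array([ 1.242 ,  0.4239,  1.6307, -0.    ,  1.0886, -0.019 ]), 'dq': array([ 0.0007, -0.0016, -0.0007,  0.0005,  0.0019,  0.0013]), 'tau': array([-8.00000e-04, -5.57381e+01, -2.81744e+01, -1.00000e-04,
        7.30000e-03,  0.00000e+00]), 'eef_pos': array([0.1903, 0.5947, 0.2305]), 'tool_rot': array([-3.14  ,  0.    ,  2.8318]), 'ft_force': array([ 0.8893, -0.1435,  0.7681]), 'torque': array([ 0.0178, -0.0375,  0.0064]), 'gripper_width': np.float64(0.0856)} -0.0187
top {'intrinsics': [[415.6578, 0.0, 314.5647], [0.0, 415.6578, 201.0603], [0.0, 0.0, 1.0]], 'R': [[-0.0213, -0.9997, 0.0146], [-0.991, 0.0192, -0.1327], [0.1324, -0.0173, -0.991]], 't': [0.0343, 0.5679, 1.1325]}
side {'intrinsics': [[387.3736, 0.0, 320.2365], [0.0, 387.3736, 197.66], [0.0, 0.0, 1.0]], 'R': [[0.7621, -0.6475, -0.0054], [-0.4027, -0.4674, -0.787], [0.507, 0.6019, -0.617]], 't': [-0.4058, 0.3214, 0.599]}
wrist {'intrinsics': [[294.4745, 0.0, 316.1192], [0.0, 294.4745, 202.0357], [0.0, 0.0, 1.0]], 'tool_from_camera': [[0.0004, -0.9481, -0.3179, 0.0815], [1.0, 0.0007, -0.0009, 0.0], [0.0011, -0.3179, 0.9481, -0.1423], [0.0, 0.0, 0.0, 1.0]]}
```

View pics/top0.png

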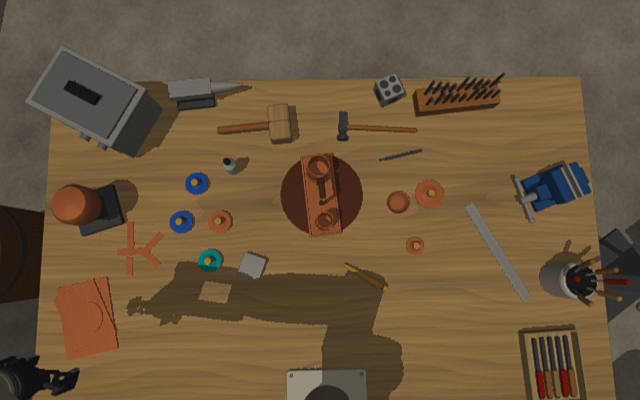

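View pics/side0.png

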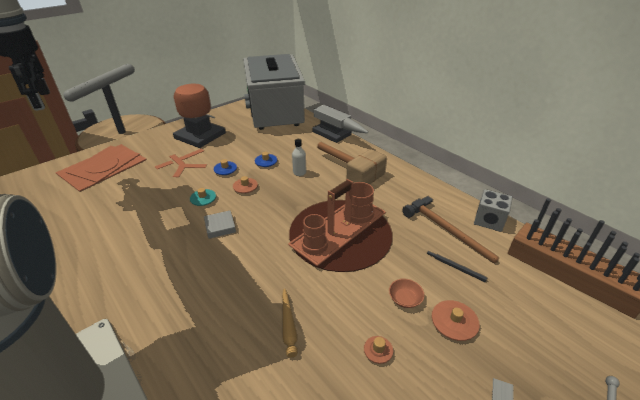

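View pics/wrist0.png

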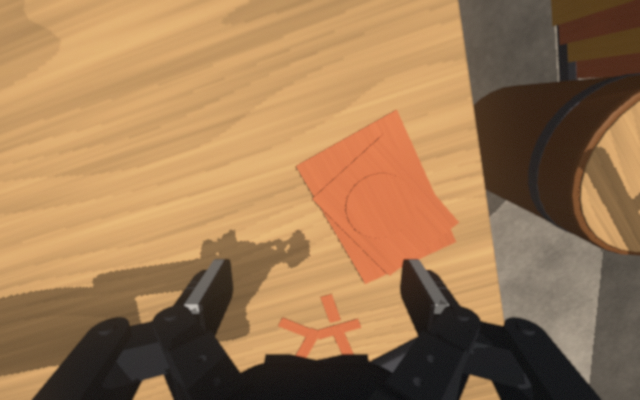

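The top picture shows the carrier at (322,190) with its large canister up at (320,167). The copper lids are at (220,221), (429,193) and (415,245), and the blue/turquoise look-alikes are on the left. Next I measure these.

```bash
cat > h.py <<'E'
from cell import r
import cv2,numpy as np
from scipy.spatial.transform import Rotation as Ro
def cloud(n,d):
    c=r.calibration(n);K=np.array(c["intrinsics"])
    v,u=np.mgrid[0:400,0:640]
    P=np.stack([(u-K[0,2])/K[0,0]*d,(v-K[1,2])/K[1,1]*d,d],-1)
    if n=="wrist":
        T=np.array(c["tool_from_camera"]);o=r.get_obs()
        P=P@T[:3,:3].T+T[:3,3]
        return P@Ro.from_euler('xyz',o["tool_rot"]).as_matrix().T+o["eef_pos"]
    return (P-np.array(c["t"]))@np.array(c["R"])
def topix(n,X):
    c=r.calibration(n);K=np.array(c["intrinsics"])
    if n=="wrist":
        T=np.array(c["tool_from_camera"]);o=r.get_obs()
        X=(np.array(X)-o["eef_pos"])@Ro.from_euler('xyz',o["tool_rot"]).as_matrix()
        q=(X-T[:3,3])@T[:3,:3]
    else: q=np.array(c["R"])@X+np.array(c["t"])
    q=K@q; return q[:2]/q[2]
E
python3 - <<'E'
from h import *
for n in ["top","side"]:
    d=np.load(f"pics/{n}0d.npy");W=cloud(n,d)
    p,_=r.camera(n)
    for t in ["large_lid_seat","small_lid_seat","odd_lid_seat","carrier","handle","large_canister_mouth","small_canister_mouth"]:
        for q in r.outline_of(t,n)[:5]:
            m=q["mask"]&(d>0);w=W[m]
            print(n,t,round(q["conf"],2),np.round(q["at"]),m.sum(),"med",np.round(np.median(w,0),3),"ext",np.round(np.percentile(w,97,axis=0)-np.percentile(w,3,axis=0),3), "mid",np.round((w.max(0)+w.min(0))/2,3))
E
```

```text
top large_lid_seat 0.91 [183. 222.] 410 med [0.518 0.403 0.012] ext [0.057 0.055 0.027] mid [0.52  0.406 0.017]
top large_lid_seat 0.9 [218. 220.] 406 med [0.515 0.295 0.012] ext [0.054 0.057 0.027] mid [0.516 0.296 0.018]
top large_lid_seat 0.71 [194. 184.] 390 med [0.627 0.362 0.012] ext [0.053 0.057 0.027] mid [0.628 0.365 0.016]
top large_lid_seat 0.61 [210. 260.] 397 med [0.408 0.32  0.012] ext [0.053 0.054 0.027] mid [0.409 0.322 0.016]
top small_lid_seat 0.78 [414. 245.] 240 med [ 0.437 -0.256  0.014] ext [0.04  0.044 0.028] mid [ 0.437 -0.261  0.019]
top odd_lid_seat 0.79 [426. 192.] 615 med [ 0.586 -0.307  0.013] ext [0.071 0.07  0.026] mid [ 0.587 -0.309  0.022]
top carrier 0.59 [321. 202.] 1927 med [0.575 0.009 0.016] ext [0.224 0.096 0.123] mid [0.593 0.005 0.067]
top carrier 0.22 [323. 190.] 204 med [0.584 0.005 0.132] ext [0.058 0.023 0.122] mid [0.591 0.003 0.074]
top handle 0.67 [320. 189.] 143 med [0.584 0.006 0.133] ext [0.057 0.017 0.091] mid [0.589 0.005 0.075]
top large_canister_mouth 0.77 [317. 165.] 504 med [0.669 0.011 0.023] ext [0.071 0.058 0.075] mid [0.666
[... 1289 characters left out ...]
0.66 [343. 202.] 842 med [0.599 0.002 0.084] ext [0.124 0.113 0.134] mid [0.653 0.069 0.067]
side large_canister_mouth 0.88 [363. 201.] 633 med [ 0.659 -0.005  0.065] ext [0.058 0.057 0.052] mid [0.662 0.009 0.06 ]
side small_canister_mouth 0.63 [312. 232.] 698 med [ 0.508 -0.012  0.066] ext [0.043 0.044 0.057] mid [0.54  0.026 0.047]
side small_canister_mouth 0.52 [301. 157.] 444 med [0.667 0.249 0.05 ] ext [0.092 0.124 0.105] mid [0.726 0.326 0.053]
side small_canister_mouth 0.32 [454. 321.] 1457 med [ 0.584 -0.315  0.013] ext [0.072 0.072 0.024] mid [ 0.59  -0.311  0.022]
side small_canister_mouth 0.23 [243. 187.] 319 med [0.516 0.288 0.013] ext [0.059 0.058 0.025] mid [0.524 0.304 0.017]
```

```bash
cat >> h.py <<'E'
def fitc(P,rad=None):
    from scipy.optimize import least_squares
    c0=(P.max(0)+P.min(0))/2
    if rad is None:
        s=least_squares(lambda a:np.hypot(*(P-a[:2]).T)-a[2],[*c0,.03],loss='soft_l1',f_scale=.002)
    else: s=least_squares(lambda a:np.hypot(*(P-a[:2]).T)-rad,c0,loss='soft_l1',f_scale=.002)
    return s.x
def go(pos,yaw,pitch=0,cmd=None):
    o=r.get_obs();R=Ro.from_euler('xyz',o["tool_rot"]).as_matrix()
    p=o["eef_pos"] if cmd is None else cmd
    s=R.T@(np.array(pos)-p)/.15
    t=Ro.from_matrix(R.T@Ro.from_euler('xyz',[np.pi,0,yaw]).as_matrix()).as_rotvec()/(np.pi/4)
    print("shift",np.round(s,3),"turn",np.round(t,3),"at",np.round(p,4),np.round(o["tool_rot"],4))
E
python3 - <<'E'
from h import *
for n in ["top","side"]:
    d=np.load(f"pics/{n}0d.npy");W=cloud(n,d)
    ok=d>0
    for nm,c,rad in [("L",(0.666,0.009),.05),("S",(0.513,-.005),.035)]:
        m=ok&(np.hypot(W[...,0]-c[0],W[...,1]-c[1])<rad)&(abs(W[...,2]-.087)<.006)
        print(n,nm,m.sum(),fitc(W[m][:,:2]),np.median(W[m][:,2]))
    m=ok&(abs(W[...,0]-.59)<.05)&(abs(W[...,1])<.04)&(W[...,2]>.125)&(W[...,2]<.145)
    P=W[m];print(n,"handle",m.sum(),P.mean(0),cv2.minAreaRect(P[:,:2].astype(np.float32)))
    for nm,c in [("LL",(.516,.295)),("SL",(.437,-.261))]:
        m=ok&(np.hypot(W[...,0]-c[0],W[...,1]-c[1])<.03)&(W[...,2]>.029)&(W[...,2]<.042)
        print(n,nm,"knob",m.sum(),W[m].mean(0))
        m=ok&(np.hypot(W[...,0]-c[0],W[...,1]-c[1])<.05)&(W[...,2]>.007)&(W[...,2]<.02)
        print(n,nm,"flange",m.sum(),cv2.minEnclosingCircle(W[m][:,:2].astype(np.float32)))
go((.516,.295,.18),3.2)
E
```

```text
top L 78 [0.65954986 0.01241088 0.02948087] 0.08591153736320634
top S 54 [ 0.5103444  -0.00205068  0.02138965] 0.08673475838169886
top handle 151 [0.59024255 0.00571212 0.13286811] ((0.5905164480209351, 0.005683701019734144), (0.06387539952993393, 0.016087006777524948), 6.286901950836182)
top LL knob 36 [0.51776684 0.29569914 0.03345831]
top LL flange 366 ((0.5122302174568176, 0.288387268781662), 0.04184187576174736)
top SL knob 41 [ 0.43756258 -0.25784325  0.03460352]
top SL flange 190 ((0.44588130712509155, -0.2689257264137268), 0.03750424459576607)
side L 150 [0.65932928 0.01183005 0.03106228] 0.08550331441061079
side S 139 [ 0.51271765 -0.00460178  0.02157125] 0.08555195098976648
side handle 203 [0.58905406 0.00114466 0.13191225] ((0.5912562012672424, 0.004145114682614803), (0.06544096022844315, 0.019400427117943764), 7.103875160217285)
side LL knob 37 [0.51862154 0.29223407 0.03331131]
side LL flange 258 ((0.5180760025978088, 0.293142169713974), 0.03418318182229996)
side SL knob 112 [ 0.43931753 -0.26164011  0.03358705]
side SL flange 495 ((0.44070613384246826, -0.26087188720703125), 0.025326652452349663)
shift [-2.677 -1.245  0.342] turn [ 0.    -0.    -0.469] at [0.1905 0.5953 0.2313] [ 3.1416 -0.      2.8318]
```

Call:
send_rows:
  rows:
    - [[-0.3,-0.14,0],[0,0,0]]
    - [[-0.6,-0.28,0],[0,0,0]]
    - [[-0.9,-0.42,0],[0,0,0]]

```text
t: 1.25
eef_pos: [0.3006, 0.4931, 0.2313]
tool_rot: [3.141, 0.0, 2.833]
ft_force: [0.8, 1.2, 0.3]
gripper_width: 0.0853
```

Call:
send_rows:
  rows:
    - [[-0.3,-0.14,0],[0,0,0]]
    - [[-0.6,-0.28,0],[0,0,0]]
    - [[-0.9,-0.42,0],[0,0,0]]

```text
t: 1.55
eef_pos: [0.4105, 0.3915, 0.2316]
tool_rot: [3.141, 0.0, 2.832]
ft_force: [1.1, 0.4, 0.4]
gripper_width: 0.0855
```

Call:
send_rows:
  rows:
    - [[-0.3,-0.14,0.15],[0,0,-0.18]]
    - [[-0.6,-0.27,0.3],[0,0,-0.36]]
    - [[-0.88,-0.4,0.45],[0,0,-0.53]]
    - [[-0.88,-0.4,0.45],[0,0,-0.53]]
    - [[-0.88,-0.4,0.45],[0,0,-0.53]]

```text
t: 2.05
eef_pos: [0.5171, 0.2941, 0.1628]
tool_rot: [-3.141, -0.002, -3.04]
ft_force: [-0.7, 0.3, 0.3]
gripper_width: 0.0853
```

```bash
cat > lk.py <<'E'
import sys
from h import *
def knob(c,zb,name):
    p,d=r.camera("wrist");cv2.imwrite(f"pics/{name}.png",p);W=cloud("wrist",d)
    ok=(d>0)&(np.hypot(W[...,0]-c[0],W[...,1]-c[1])<.022)
    m=ok&(abs(W[...,2]-zb-.034)<.006)
    P=W[m];print("knob",m.sum(),P.mean(0),cv2.minEnclosingCircle(P[:,:2].astype(np.float32)), "z",np.median(P[:,2]))
    return p,d,W
E
python3 - <<'E'
from lk import *
o=r.get_obs();print(o["t"],o["eef_pos"],o["tool_rot"],o["joints"])
p,d,W=knob((.518,.294),0,"w1")
m=(d>0)&(np.hypot(W[...,0]-.518,W[...,1]-.294)<.05)&(abs(W[...,2]-.012)<.004)
print(m.sum(),cv2.minEnclosingCircle(W[m][:,:2].astype(np.float32)))
E
```

```text
2.05 [0.51714968 0.29413496 0.16282736] [-3.14097815e+00 -1.77038357e-03 -3.03974446e+00] [ 4.97072303e-01  4.65488966e-01  1.74536012e+00  1.42550022e-04
  9.32614069e-01 -1.17565779e+00]
knob 324 [0.51853645 0.2964431  0.03412164] ((0.5195062756538391, 0.29665088653564453), 0.009965556673705578) z 0.034323971110582385
2536 ((0.5194337368011475, 0.29669779539108276), 0.032934095710515976)
```

Run:
```python
from h import *
go((.5194,.2967,.015),3.245)
```

```text
shift [-0.021  0.007  0.991] turn [-0.    -0.001 -0.   ] at [0.5166 0.2953 0.1636] [-3.1416e+00 -9.0000e-04 -3.0383e+00]
```

Call:
send_rows:
  rows:
    - [[-0.02,0.007,0.2],[0,0,0]]
    - [[-0.02,0.007,0.45],[0,0,0]]
    - [[-0.02,0.007,0.7],[0,0,0]]
    - [[-0.02,0.007,0.9],[0,0,0]]
    - [[-0.02,0.007,0.98],[0,0,0]]
    - [[-0.02,0.007,0.98],[0,0,0]]

```text
t: 2.7
eef_pos: [0.5181, 0.2977, 0.0162]
tool_rot: [-3.141, -0.002, -3.034]
ft_force: [-0.2, -0.1, -0.6]
gripper_width: 0.0857
```

Call:
send_rows:
  rows:
    - [[0,0,0],[0,0,0]]
    - [[0,0,0],[0,0,0]]
    - [[0,0,0],[0,0,0]]
    - [[0,0,0],[0,0,0]]
    - [[0,0,0],[0,0,0]]
    - [[0,0,0],[0,0,0]]
    - [[0,0,0],[0,0,0]]
    - [[0,0,0],[0,0,0]]
  fingers: 1
  newtons: 40

```text
t: 3.5
eef_pos: [0.52, 0.297, 0.0179]
tool_rot: [3.141, 0.001, -3.035]
ft_force: [-1.6, -0.9, 6.9]
gripper_width: 0.0182
```

Call:
send_rows:
  rows:
    - [[0,0,-0.15],[0,0,0]]
    - [[0,0,-0.4],[0,0,0]]
    - [[0,0,-0.7],[0,0,0]]
    - [[0,0,-1],[0,0,0]]
    - [[0,0,-1],[0,0,0]]
    - [[0,0,-1],[0,0,0]]

```text
t: 4.1
eef_pos: [0.5201, 0.2971, 0.1682]
tool_rot: [3.141, 0.003, -3.035]
ft_force: [0.1, -0.0, -0.9]
gripper_width: 0.0182
```

Run:
```python
from h import *
o=r.get_obs();print(o["eef_pos"],o["ft_force"],o["gripper_width"])
for n in ["wrist","side"]:
    p,d=r.camera(n);cv2.imwrite(f"pics/{n}2.png",p);np.save(f"pics/{n}2d.npy",d)
go((.6594,.0121,.165),3.247)
```

```text
[0.52010004 0.297085   0.16820127] [ 0.10863959 -0.04460889 -0.9269167 ] 0.01823446222770426
shift [-0.732 -1.984  0.005] turn [-0.001 -0.002  0.001] at [0.5187 0.2964 0.1658] [-3.1408e+00 -1.9000e-03 -3.0353e+00]
```

View pics/wrist2.png

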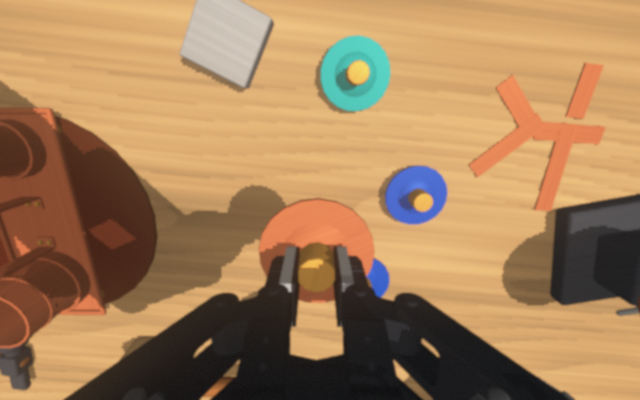

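View pics/side2.png

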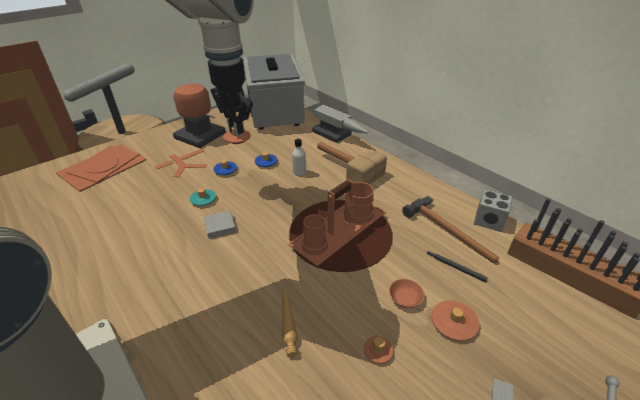

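Call:
send_rows:
  rows:
    - [[-0.1,-0.25,0],[0,0,0]]
    - [[-0.2,-0.5,0],[0,0,0]]
    - [[-0.3,-0.75,0],[0,0,0]]
    - [[-0.37,-0.95,0],[0,0,0]]
    - [[-0.37,-0.99,0],[0,0,0]]
    - [[-0.37,-0.99,0],[0,0,0]]

```text
t: 4.8
eef_pos: [0.5896, 0.1539, 0.165]
tool_rot: [-3.141, -0.003, -3.037]
ft_force: [0.3, -0.0, -1.0]
gripper_width: 0.0178
```

Run:
```python
from h import *
o=r.get_obs();print(o["t"],o["eef_pos"],o["tool_rot"])
p,d=r.camera("wrist");cv2.imwrite("pics/w3.png",p);W=cloud("wrist",d)
ok=d>0
for nm,c,rad in [("L",(0.6594,0.0121),.04),("S",(0.5115,-.0035),.03)]:
    m=ok&(np.hypot(W[...,0]-c[0],W[...,1]-c[1])<rad)&(abs(W[...,2]-.087)<.004)
    print(nm,m.sum(),fitc(W[m][:,:2]) if m.sum()>5 else 0,np.median(W[m][:,2]))
m=ok&(abs(W[...,0]-.59)<.05)&(abs(W[...,1])<.04)&(W[...,2]>.125)&(W[...,2]<.145)
P=W[m];print("handle",m.sum(),P.mean(0),cv2.minAreaRect(P[:,:2].astype(np.float32)))
e=o["eef_pos"]
m=ok&(np.hypot(W[...,0]-e[0],W[...,1]-e[1])<.045)&(abs(W[...,2]-e[2]+.003)<.006)&(p[...,2].astype(int)>p[...,0]+40)
P=W[m];print("lid",m.sum(),fitc(P[:,:2],.033),np.median(P,0))
R=Ro.from_euler('xyz',o["tool_rot"]).as_matrix()
print(np.percentile(((P-e)@R),[2,50,98],axis=0))
go((.6594,.0121,.165),3.247)
```

```text
4.8 [0.58962003 0.1538654  0.1649553 ] [-3.14124895 -0.0034355  -3.03735176]
L 971 [0.66138088 0.01287726 0.02981718] 0.08628917066634871
S 1153 [ 0.5135068  -0.00154774  0.0214624 ] 0.08643788842118535
handle 3068 [0.59026511 0.00812188 0.13209375] ((0.5919627547264099, 0.005720511078834534), (0.06394969671964645, 0.019859518855810165), 6.237332820892334)
lid 5624 [0.59942989 0.15594182] [0.57580354 0.15357385 0.15921684]
[[-0.02936043 -0.02911432  0.00090917]
 [ 0.01373214  0.00119732  0.0057786 ]
 [ 0.03156978  0.03113336  0.00741905]]
shift [-0.364 -0.996  0.001] turn [-0.    -0.004  0.   ] at [0.5894 0.1549 0.1653] [-3.1415e+00 -3.0000e-03 -3.0361e+00]
```

View pics/w3.png

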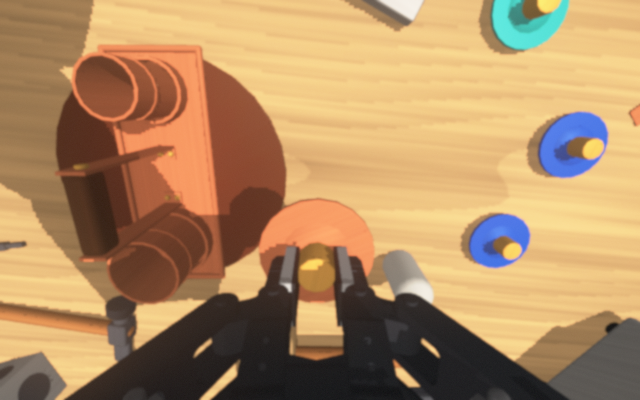

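Call:
send_rows:
  rows:
    - [[-0.1,-0.25,0],[0,0,0]]
    - [[-0.2,-0.5,0],[0,0,0]]
    - [[-0.3,-0.75,0],[0,0,0]]
    - [[-0.37,-0.95,0],[0,0,0]]
    - [[-0.37,-0.99,0],[0,0,0]]
    - [[-0.37,-0.99,0],[0,0,0]]
    - [[-0.37,-0.99,0],[0,0,0]]

```text
t: 5.55
eef_pos: [0.6605, 0.0151, 0.1663]
tool_rot: [3.141, -0.001, -3.034]
ft_force: [-0.5, -0.5, -0.6]
gripper_width: 0.018
```

Run:
```python
from h import *
o=r.get_obs();print(o["t"],o["eef_pos"],o["tool_rot"],o["joints"])
for n in ["wrist","top","side"]:
    p,d=r.camera(n);cv2.imwrite(f"pics/{n}4.png",p);W=cloud(n,d)
    ok=d>0
    for nm,c,rad in [("L",(0.6605,0.0125),.04),("S",(0.5125,-.003),.03)]:
        m=ok&(np.hypot(W[...,0]-c[0],W[...,1]-c[1])<rad)&(abs(W[...,2]-.087)<.004)
        print(n,nm,m.sum(),fitc(W[m][:,:2],[.0295,.0215][nm=="S"]) if m.sum()>5 else 0)
    e=o["eef_pos"]
    m=ok&(np.hypot(W[...,0]-e[0],W[...,1]-e[1])<.045)&(abs(W[...,2]-e[2]+.006)<.004)
    P=W[m];print("lid",m.sum(),fitc(P[:,:2],.033),cv2.minEnclosingCircle(P[:,:2].astype(np.float32)))
go((.6605,.0125,.105),3.247)
```

```text
5.55 [0.66051392 0.01505126 0.16626844] [ 3.14098509e+00 -1.46308820e-03 -3.03391604e+00] [ 4.56392130e-03  5.48322725e-01  1.58911247e+00  5.37279119e-04
  1.00567537e+00 -1.67419664e+00]
wrist L 298 [0.66246423 0.01146571]
wrist S 458 [ 0.51388969 -0.00322911]
lid 5443 [0.66994113 0.01616578] ((0.6606779098510742, 0.015196617692708969), 0.03351933881640434)
top L 0 0
top S 0 0Traceback (most recent call last):
  File "<stdin>", line 11, in <module>
  File "h.py", line 23, in fitc
    c0=(P.max(0)+P.min(0))/2
        ~~~~~^^^
    return umr_maximum(a, axis, None, out, keepdims, initial, where)
ValueError: zero-size array to reduction operation maximum which has no identity
```

View pics/wrist4.png

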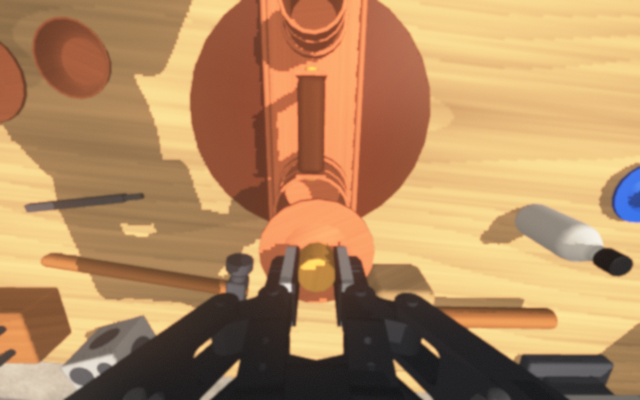

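Run:
```python
from h import *
E=[]
for k in range(4):
    p,d=r.camera("wrist");W=cloud("wrist",d);o=r.get_obs();e=o["eef_pos"];E.append(e)
    ok=d>0;out=[]
    for nm,c,rad in [("L",(0.6605,0.0125),.04),("S",(0.5125,-.003),.03)]:
        m=ok&(np.hypot(W[...,0]-c[0],W[...,1]-c[1])<rad)&(abs(W[...,2]-.087)<.004)
        out.append(fitc(W[m][:,:2],[.0298,.0215][nm=="S"]))
    m=ok&(np.hypot(W[...,0]-e[0],W[...,1]-e[1])<.045)&(abs(W[...,2]-e[2]+.006)<.004)
    P=W[m];out.append(cv2.minEnclosingCircle(P[:,:2].astype(np.float32))[0])
    print(np.round(np.array(out),4).tolist(),np.round(out[0]-np.array(out[2]),4),np.round(e,4))
print(np.mean(E,0))
go((.6605,.0125,.105),3.247)
```

```text
[[0.663, 0.0113], [0.514, -0.0035], [0.6609, 0.0149]] [ 0.0022 -0.0037] [0.6609 0.015  0.1668]
[[0.663, 0.0112], [0.514, -0.0035], [0.6607, 0.0149]] [ 0.0022 -0.0037] [0.6611 0.0148 0.1668]
[[0.663, 0.0112], [0.5139, -0.0036], [0.6611, 0.0146]] [ 0.0019 -0.0034] [0.6612 0.0146 0.1669]
[[0.6629, 0.0111], [0.5139, -0.0036], [0.661, 0.0145]] [ 0.0019 -0.0034] [0.6613 0.0143 0.1669]
[0.66111384 0.01464689 0.16685746]
shift [ 0.006 -0.011  0.413] turn [0.    0.    0.003] at [0.6613 0.0143 0.1669] [ 3.1416  0.     -3.034 ]
```

Call:
send_rows:
  rows:
    - [[-0.008,-0.018,0.1],[0,0,0]]
    - [[-0.008,-0.018,0.2],[0,0,0]]
    - [[-0.008,-0.018,0.3],[0,0,0]]
    - [[-0.008,-0.018,0.36],[0,0,0]]
    - [[-0.008,-0.018,0.4],[0,0,0]]
    - [[-0.008,-0.018,0.42],[0,0,0]]
    - [[-0.008,-0.018,0.42],[0,0,0]]

```text
t: 6.55
eef_pos: [0.6629, 0.0108, 0.1034]
tool_rot: [3.142, -0.0, -3.035]
ft_force: [-0.7, 0.6, -0.4]
gripper_width: 0.0184
```

No contact force yet, so I continue down slowly.

Call:
send_rows:
  rows:
    - [[0,0,0.01],[0,0,0]]
    - [[0,0,0.02],[0,0,0]]
    - [[0,0,0.03],[0,0,0]]
    - [[0,0,0.035],[0,0,0]]
    - [[0,0,0.04],[0,0,0]]
    - [[0,0,0.04],[0,0,0]]

```text
t: 7.15
eef_pos: [0.6629, 0.0108, 0.0978]
tool_rot: [3.142, -0.0, -3.035]
ft_force: [0.2, -0.0, 0.1]
gripper_width: 0.0178
```

Call:
send_rows:
  rows:
    - [[0,0,0.007],[0,0,0]]
    - [[0,0,0.014],[0,0,0]]
    - [[0,0,0.02],[0,0,0]]
    - [[0,0,0.02],[0,0,0]]

```text
t: 7.55
eef_pos: [0.6636, 0.0108, 0.0969]
tool_rot: [-3.141, 0.001, -3.035]
ft_force: [-4.9, 0.7, 13.0]
gripper_width: 0.0181
```

Call:
send_rows:
  rows:
    - [[0,0,0.006],[0,0,0]]
    - [[0,0,0.01],[0,0,0]]
    - [[0,0,0.01],[0,0,0]]

```text
t: 7.85
eef_pos: [0.664, 0.0108, 0.0969]
tool_rot: [-3.141, 0.003, -3.035]
ft_force: [-7.7, 0.2, 23.5]
gripper_width: 0.0181
```

```bash
python3 - <<'E'
from h import *
o=r.get_obs();print(o["t"],o["eef_pos"],o["ft_force"],o["torque"])
for n in ["wrist","side"]:
    p,d=r.camera(n);cv2.imwrite(f"pics/{n}5.png",p[100:300,220:460] if n=="side" else p);W=cloud(n,d)
    m=(d>0)&(np.hypot(W[...,0]-.662,W[...,1]-.012)<.034)&(np.hypot(W[...,0]-.662,W[...,1]-.012)>.012)&(abs(W[...,2]-.091)<.012)
    if n=="side": m&=(p[...,2].astype(int)>p[...,0]+30)
    P=W[m]; A=np.c_[P[:,:2]-P[:,:2].mean(0),np.ones(len(P))]
    print(n,m.sum(),np.linalg.lstsq(A,P[:,2],rcond=None)[0],np.percentile(P[:,2],[5,25,50,75,95]))
E
python3 -c "
import cv2;p=cv2.imread('pics/side5.png');cv2.imwrite('pics/side5b.png',cv2.resize(p,None,fx=3,fy=3))"
```

```text
7.85 [0.66404797 0.01080965 0.09687238] [-7.72677976  0.2492358  23.47501421] [-0.04315007  1.3131699  -0.05714296]
wrist 4568 [-0.00797269 -0.0022378   0.09117814] [0.0897481  0.09046637 0.09093107 0.09150305 0.09341508]
side 243 [0.0812967  0.16872143 0.08996643] [0.08031049 0.08941116 0.09143272 0.09264394 0.09435057]
```

View pics/side5b.png

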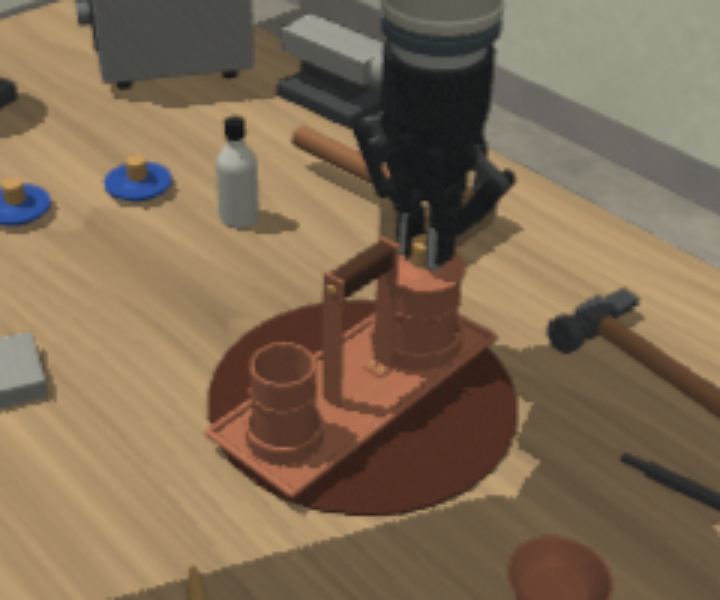

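View pics/wrist5.png

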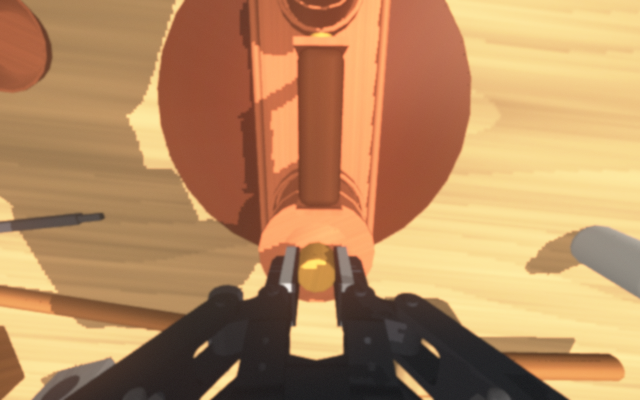

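Call:
send_rows:
  rows:
    - [[0,0,-0.01],[0,0,0]]
    - [[0,0,-0.02],[0,0,0]]
    - [[0,0,-0.02],[0,0,0]]

```text
t: 8.25
eef_pos: [0.6633, 0.0108, 0.0968]
tool_rot: [-3.142, 0.001, -3.035]
ft_force: [-1.4, -0.2, 6.0]
gripper_width: 0.0182
```

Call:
send_rows:
  rows:
    - [[0,0,0],[0,0,0]]
    - [[0,0,0],[0,0,0]]
    - [[0,0,0],[0,0,0]]
    - [[0,0,0],[0,0,0]]
    - [[0,0,0],[0,0,0]]
    - [[0,0,0],[0,0,0]]
  fingers: 0

```text
t: 8.85
eef_pos: [0.6629, 0.0108, 0.0962]
tool_rot: [-3.142, -0.0, -3.035]
ft_force: [0.4, 0.2, -1.1]
gripper_width: 0.0851
```

Call:
send_rows:
  rows:
    - [[0,0,-0.15],[0,0,0]]
    - [[0,0,-0.4],[0,0,0]]
    - [[0,0,-0.7],[0,0,0]]
    - [[0,0,-0.7],[0,0,0]]
    - [[0,0,-0.7],[0,0,0]]

```text
t: 9.35
eef_pos: [0.6637, 0.0108, 0.2029]
tool_rot: [-3.141, 0.003, -3.035]
ft_force: [-0.1, 0.5, -0.9]
gripper_width: 0.085
```

```bash
cat > chk.py <<'E'
from h import *
def chk(tag,cams=("wrist","side")):
  o=r.get_obs();print(o["t"],o["eef_pos"],o["tool_rot"],o["ft_force"],o["joints"][5])
  for n in cams:
    p,d=r.camera(n);cv2.imwrite(f"pics/{n}{tag}.png",p);W=cloud(n,d)
    for nm,c,rad in [("L",(0.662,0.012),.034),("S",(.513,-.003),.026)]:
        h=np.hypot(W[...,0]-c[0],W[...,1]-c[1])
        m=(d>0)&(h<rad+.004)&(h>.013)&(abs(W[...,2]-.091)<.006)
        P=W[m]
        if len(P)<20: print(n,nm,len(P));continue
        A=np.c_[P[:,:2]-P[:,:2].mean(0),np.ones(len(P))]
        print(n,nm,m.sum(),np.linalg.lstsq(A,P[:,2],rcond=None)[0],np.percentile(P[:,2],[5,50,95]),cv2.minEnclosingCircle(P[:,:2].astype(np.float32)))
        m=(d>0)&(h<.025)&(abs(W[...,2]-.113)<.005);P=W[m]
        if len(P)>5: print(" knob",len(P),cv2.minEnclosingCircle(P[:,:2].astype(np.float32)),np.median(P[:,2]))
E
python3 - <<'E'
from chk import *
chk("6")
go((.438,-.26,.19),3.247)
E
```

```text
9.35 [0.66372655 0.01080851 0.20289819] [-3.14124752e+00  3.05081641e-03 -3.03512306e+00] [-0.11629592  0.52918748 -0.92940824] -1.6788959313016156
wrist L 3176 [-0.00539326 -0.00135838  0.08940525] [0.08805704 0.08925956 0.09153108] ((0.6617107391357422, 0.010958273895084858), 0.03306825831532478)
 knob 412 ((0.6616050601005554, 0.010901330038905144), 0.009989166632294655) 0.1108458992991625
wrist S 278 [-0.00127857 -0.00247141  0.08586845] [0.08511308 0.08580121 0.08682479] ((0.5129174590110779, -0.00307282991707325), 0.02257363498210907)
side L 255 [0.00924875 0.01648421 0.09169834] [0.08869216 0.0916714  0.09469686] ((0.6615440249443054, 0.01044005062431097), 0.03395938128232956)
 knob 49 ((0.662065863609314, 0.009628348052501678), 0.009686038829386234) 0.11312176882609995
side S 77 [-0.0012037  -0.00222197  0.08687088] [0.08532946 0.08698998 0.08840231] ((0.5131496787071228, -0.0045125968754291534), 0.023324647918343544)
shift [ 1.678 -1.637  0.071] turn [ 0.    -0.002  0.001] at [0.6621 0.0108 0.2003] [ 3.1414e+00 -1.7000e-03 -3.0351e+00]
```

View pics/wrist6.png

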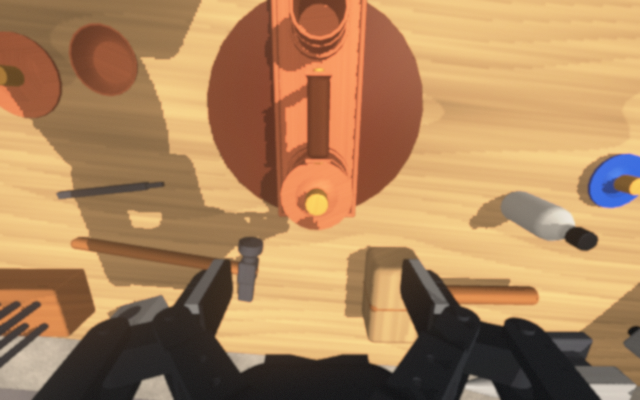

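Call:
send_rows:
  rows:
    - [[0.2,-0.2,0],[0,0,0]]
    - [[0.4,-0.4,0],[0,0,0]]
    - [[0.62,-0.6,0],[0,0,0]]
    - [[0.84,-0.82,0],[0,0,0]]

```text
t: 9.85
eef_pos: [0.5485, -0.1254, 0.1995]
tool_rot: [3.14, -0.003, -3.034]
ft_force: [0.2, -0.5, 0.4]
gripper_width: 0.0852
```

Call:
send_rows:
  rows:
    - [[0.2,-0.2,0.05],[0,0,0]]
    - [[0.4,-0.4,0.1],[0,0,0]]
    - [[0.62,-0.6,0.15],[0,0,0]]
    - [[0.84,-0.82,0.2],[0,0,0]]
    - [[0.84,-0.82,0.25],[0,0,0]]
    - [[0.84,-0.82,0.25],[0,0,0]]
    - [[0.84,-0.82,0.25],[0,0,0]]

```text
t: 10.55
eef_pos: [0.4385, -0.2599, 0.1631]
tool_rot: [3.14, -0.001, -3.035]
ft_force: [-0.8, -0.0, 0.5]
gripper_width: 0.0855
```

Run:
```python
from lk import *
o=r.get_obs();print(o["t"],o["eef_pos"],o["tool_rot"],o["joints"])
p,d,W=knob((.438,-.26),0,"w7")
m=(d>0)&(np.hypot(W[...,0]-.438,W[...,1]+.26)<.04)&(abs(W[...,2]-.012)<.004)
c=cv2.minEnclosingCircle(W[m][:,:2].astype(np.float32));print(m.sum(),c)
go((*c[0],.0155),3.247)
```

```text
10.55 [ 0.43853545 -0.25990494  0.16307604] [ 3.14040909e+00 -1.15992916e-03 -3.03490817e+00] [-5.58482458e-01  3.53584548e-01  1.93272254e+00  2.84917635e-04
  8.56928718e-01 -2.23614932e+00]
knob 329 [ 0.44053901 -0.26014287  0.03366237] ((0.44123950600624084, -0.2600824534893036), 0.010046647861599922) z 0.03392423695112959
1301 ((0.4415094554424286, -0.25999513268470764), 0.025002291426062584)
shift [-0.017 -0.004  0.987] turn [ 0.001 -0.001  0.003] at [ 0.439  -0.2598  0.1635] [ 3.141e+00 -5.000e-04 -3.034e+00]
```

View pics/w7.png

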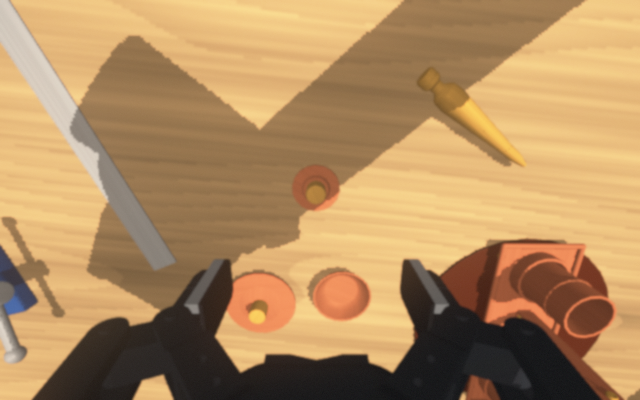

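Call:
send_rows:
  rows:
    - [[-0.016,-0.003,0.2],[0,0,0]]
    - [[-0.016,-0.003,0.45],[0,0,0]]
    - [[-0.016,-0.003,0.7],[0,0,0]]
    - [[-0.016,-0.003,0.9],[0,0,0]]
    - [[-0.016,-0.003,0.98],[0,0,0]]
    - [[-0.016,-0.003,0.98],[0,0,0]]

```text
t: 11.2
eef_pos: [0.4408, -0.2595, 0.0156]
tool_rot: [3.14, -0.002, -3.033]
ft_force: [0.4, -0.1, 0.9]
gripper_width: 0.0853
```

Call:
send_rows:
  rows:
    - [[0,0,0],[0,0,0]]
    - [[0,0,0],[0,0,0]]
    - [[0,0,0],[0,0,0]]
    - [[0,0,0],[0,0,0]]
    - [[0,0,0],[0,0,0]]
    - [[0,0,0],[0,0,0]]
    - [[0,0,0],[0,0,0]]
    - [[0,0,0],[0,0,0]]
  fingers: 1
  newtons: 40

```text
t: 12.0
eef_pos: [0.4414, -0.2611, 0.0178]
tool_rot: [-3.141, 0.001, -3.035]
ft_force: [-1.8, 0.8, 7.9]
gripper_width: 0.0183
```

Call:
send_rows:
  rows:
    - [[0,0,-0.15],[0,0,0]]
    - [[0,0,-0.4],[0,0,0]]
    - [[0,0,-0.7],[0,0,0]]
    - [[0,0,-1],[0,0,0]]
    - [[0,0,-1],[0,0,0]]
    - [[0,0,-1],[0,0,0]]

```text
t: 12.6
eef_pos: [0.4414, -0.2611, 0.168]
tool_rot: [-3.14, 0.002, -3.035]
ft_force: [-0.3, 0.5, -0.7]
gripper_width: 0.0181
```

Run:
```python
from h import *
p,d=r.camera("wrist");cv2.imwrite("pics/w8.png",p);W=cloud("wrist",d);o=r.get_obs();e=o["eef_pos"];print(o["t"],e)
m=(d>0)&(np.hypot(W[...,0]-e[0],W[...,1]-e[1])<.035)&(abs(W[...,2]-e[2]+.006)<.004)
P=W[m];print(len(P),cv2.minEnclosingCircle(P[:,:2].astype(np.float32)),np.median(P[:,2])-e[2])
go((.5128,-.003,.167),3.247)
```

```text
12.65 [ 0.44050691 -0.26055299  0.16662936]
2494 ((0.43997105956077576, -0.260242223739624), 0.025393875315785408) -0.006060571884453414
shift [-0.661  1.656 -0.002] turn [ 0.    -0.     0.001] at [ 0.4405 -0.2606  0.1666] [ 3.1415e+00 -1.0000e-04 -3.0353e+00]
```

View pics/w8.png

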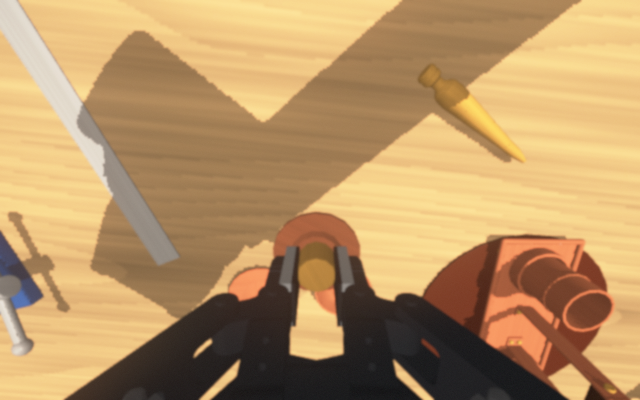

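Call:
send_rows:
  rows:
    - [[-0.08,0.2,0],[0,0,0]]
    - [[-0.16,0.4,0],[0,0,0]]
    - [[-0.25,0.62,0],[0,0,0]]
    - [[-0.33,0.83,0],[0,0,0]]

```text
t: 13.05
eef_pos: [0.4758, -0.1301, 0.1648]
tool_rot: [3.14, -0.004, -3.036]
ft_force: [-0.1, -0.3, -0.4]
gripper_width: 0.0186
```

Call:
send_rows:
  rows:
    - [[-0.08,0.2,0],[0,0,0]]
    - [[-0.16,0.4,0],[0,0,0]]
    - [[-0.25,0.62,0],[0,0,0]]
    - [[-0.32,0.8,0],[0,0,0]]
    - [[-0.33,0.83,0],[0,0,0]]
    - [[-0.33,0.83,0],[0,0,0]]
    - [[-0.33,0.83,0],[0,0,0]]

```text
t: 13.75
eef_pos: [0.512, -0.0033, 0.1657]
tool_rot: [3.142, -0.002, -3.035]
ft_force: [-1.3, -0.6, -0.5]
gripper_width: 0.0177
```

Run:
```python
from h import *
E=[]
for k in range(4):
    p,d=r.camera("wrist");W=cloud("wrist",d);o=r.get_obs();e=o["eef_pos"];E.append(e)
    ok=d>0
    m=ok&(np.hypot(W[...,0]-.5128,W[...,1]+.003)<.03)&(abs(W[...,2]-.087)<.004)
    S=fitc(W[m][:,:2],.0215) if m.sum()>10 else [np.nan]*2
    m2=ok&(np.hypot(W[...,0]-e[0],W[...,1]-e[1])<.035)&(abs(W[...,2]-e[2]+.006)<.004)
    c=cv2.minEnclosingCircle(W[m2][:,:2].astype(np.float32))
    print(m.sum(),np.round(S,4),np.round(c[0],4),np.round(c[1],4),np.round(e,4))
cv2.imwrite("pics/w9.png",p)
print(np.mean(E,0))
go((.5128,-.003,.1035),3.247)
```

```text
356 [ 0.5132 -0.0036] [ 0.5114 -0.0034] 0.0252 [ 0.5121 -0.0035  0.166 ]
361 [ 0.5132 -0.0035] [ 0.5118 -0.004 ] 0.0253 [ 0.5123 -0.0036  0.1663]
358 [ 0.5131 -0.0034] [ 0.5118 -0.0039] 0.0252 [ 0.5125 -0.0037  0.1665]
375 [ 0.5131 -0.0032] [ 0.5122 -0.0039] 0.0252 [ 0.5126 -0.0036  0.1666]
[ 0.51238907 -0.0035956   0.16635045]
shift [-0.002  0.004  0.421] turn [-0.    -0.001 -0.001] at [ 0.5126 -0.0036  0.1666] [-3.1416e+00 -5.0000e-04 -3.0366e+00]
```

View pics/w9.png

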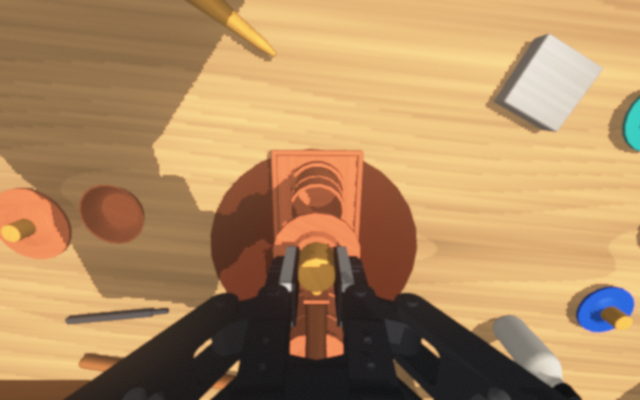

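Call:
send_rows:
  rows:
    - [[-0.007,0.003,0.1],[0,0,0]]
    - [[-0.007,0.003,0.2],[0,0,0]]
    - [[-0.007,0.003,0.3],[0,0,0]]
    - [[-0.007,0.003,0.36],[0,0,0]]
    - [[-0.007,0.003,0.4],[0,0,0]]
    - [[-0.007,0.003,0.42],[0,0,0]]
    - [[-0.007,0.003,0.42],[0,0,0]]

```text
t: 14.65
eef_pos: [0.5139, -0.0022, 0.1038]
tool_rot: [-3.142, -0.0, -3.035]
ft_force: [-0.7, 0.6, -0.3]
gripper_width: 0.0178
```

Call:
send_rows:
  rows:
    - [[0,0,0.01],[0,0,0]]
    - [[0,0,0.02],[0,0,0]]
    - [[0,0,0.03],[0,0,0]]
    - [[0,0,0.035],[0,0,0]]
    - [[0,0,0.04],[0,0,0]]
    - [[0,0,0.04],[0,0,0]]

```text
t: 15.25
eef_pos: [0.5139, -0.0021, 0.0978]
tool_rot: [3.142, -0.0, -3.035]
ft_force: [-0.0, 0.1, -0.1]
gripper_width: 0.0181
```

Call:
send_rows:
  rows:
    - [[0,0,0.007],[0,0,0]]
    - [[0,0,0.014],[0,0,0]]
    - [[0,0,0.02],[0,0,0]]
    - [[0,0,0.02],[0,0,0]]

```text
t: 15.65
eef_pos: [0.5149, -0.0021, 0.0967]
tool_rot: [-3.141, 0.002, -3.035]
ft_force: [-4.6, 0.4, 19.5]
gripper_width: 0.0179
```

Same contact height and force as with the first lid. I ease off, release and go up to check.

Call:
send_rows:
  rows:
    - [[0,0,-0.007],[0,0,0]]
    - [[0,0,-0.014],[0,0,0]]
    - [[0,0,-0.014],[0,0,0]]

```text
t: 15.95
eef_pos: [0.514, -0.0021, 0.0969]
tool_rot: [-3.142, 0.0, -3.035]
ft_force: [-0.6, -0.2, 0.7]
gripper_width: 0.0182
```

Call:
send_rows:
  rows:
    - [[0,0,0],[0,0,0]]
    - [[0,0,0],[0,0,0]]
    - [[0,0,0],[0,0,0]]
    - [[0,0,0],[0,0,0]]
    - [[0,0,0],[0,0,0]]
    - [[0,0,0],[0,0,0]]
  fingers: 0

```text
t: 16.55
eef_pos: [0.5139, -0.0021, 0.0969]
tool_rot: [3.142, -0.0, -3.035]
ft_force: [0.0, 0.6, -0.3]
gripper_width: 0.0859
```

Call:
send_rows:
  rows:
    - [[0,0,-0.15],[0,0,0]]
    - [[0,0,-0.4],[0,0,0]]
    - [[0,0,-0.7],[0,0,0]]
    - [[0,0,-0.7],[0,0,0]]
    - [[0,0,-0.7],[0,0,0]]

```text
t: 17.05
eef_pos: [0.5146, -0.0021, 0.203]
tool_rot: [-3.141, 0.003, -3.035]
ft_force: [-0.9, -0.4, -1.4]
gripper_width: 0.0857
```

Run:
```python
from chk import *
chk("10")
p,d=r.camera("wrist");W=cloud("wrist",d)
m=(d>0)&(abs(W[...,0]-.59)<.05)&(abs(W[...,1]-.005)<.04)&(W[...,2]>.125)&(W[...,2]<.145)
P=W[m];print("handle",m.sum(),P.mean(0),cv2.minAreaRect(P[:,:2].astype(np.float32)))
go((.59,.005,.2),3.247)
```

```text
17.05 [ 0.51456437 -0.00210046  0.20301403] [-3.14122398e+00  2.77360524e-03 -3.03513897e+00] [-0.89771826 -0.38342783 -1.38703754] -1.7044652803239493
wrist L 1481 [ 0.00453963 -0.00163401  0.08903549] [0.08771555 0.08895672 0.09108259] ((0.6619188785552979, 0.010936625301837921), 0.033516887575387955)
 knob 262 ((0.6610255241394043, 0.010557254776358604), 0.010462319478392601) 0.11063877900535896
wrist S 1568 [-0.00895724  0.00366357  0.08961376] [0.08827587 0.08949638 0.09143741] ((0.5122942328453064, -0.0021551193203777075), 0.025292348116636276)
 knob 416 ((0.5119019150733948, -0.0020757901947945356), 0.010009297169744968) 0.1112580979167235
side L 262 [0.00837495 0.03332052 0.09156316] [0.08743833 0.09155115 0.09476972] ((0.6614643335342407, 0.010712767951190472), 0.033833835273981094)
 knob 49 ((0.6617310643196106, 0.009398347698152065), 0.010964110493659973) 0.11254027728024067
side S 219 [0.02316205 0.02662837 0.09097133] [0.0876955  0.09129551 0.09304613] ((0.5128054618835449, -0.0031760320998728275), 0.025614414364099503)
 knob 65 ((0.5124591588973999, -0.0033756247721612453), 0.010005805641412735) 0.11266464472784274
handle 1297 [0.58947778 0.00414853 0.13204972] ((0.5919302105903625, 0.004555116407573223), (0.06504976004362106, 0.017975939437747), 5.480321407318115)
shift [-0.516 -0.008  0.003] turn [ 0.    -0.003  0.001] at [ 0.513  -0.0021  0.2007] [ 3.1413e+00 -2.4000e-03 -3.0352e+00]
```

View pics/wrist10.png

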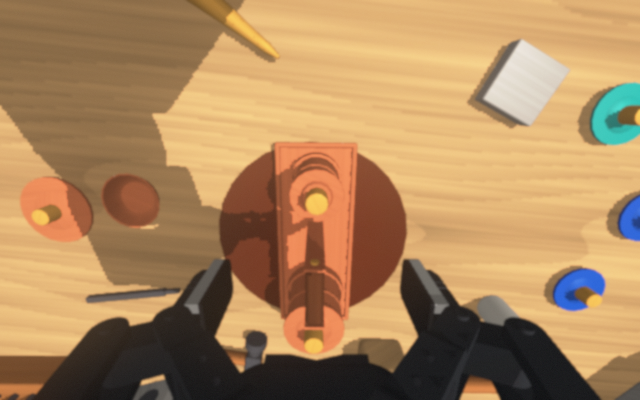

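View pics/side10.png

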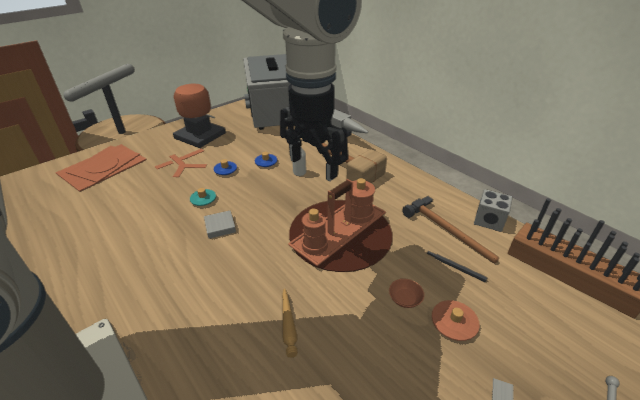

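Call:
send_rows:
  rows:
    - [[-0.2,0,0],[0,0,0]]
    - [[-0.4,-0.005,0],[0,0,0]]
    - [[-0.565,-0.01,0],[0,0,0]]
    - [[-0.565,-0.01,0],[0,0,0]]
    - [[-0.565,-0.01,0],[0,0,0]]

```text
t: 17.7
eef_pos: [0.5974, 0.0055, 0.2]
tool_rot: [3.141, -0.003, -3.035]
ft_force: [-0.5, -0.1, -0.4]
gripper_width: 0.0855
```

Run:
```python
from h import *
for k in range(3):
    p,d=r.camera("wrist");W=cloud("wrist",d);o=r.get_obs();e=o["eef_pos"]
    m=(d>0)&(abs(W[...,0]-.59)<.05)&(abs(W[...,1]-.005)<.04)&(W[...,2]>.125)&(W[...,2]<.145)
    P=W[m];R=Ro.from_euler('xyz',o["tool_rot"]).as_matrix();T=((P-e)@R)
    print(e,o["tool_rot"],m.sum(),cv2.minAreaRect(P[:,:2].astype(np.float32)),"in tool",cv2.minAreaRect(T[:,:2].astype(np.float32)),np.median(T[:,2]),cv2.fitLine(T[:,:2].astype(np.float32),cv2.DIST_HUBER,0,.01,.01).ravel())
cv2.imwrite("pics/w11.png",p)
go((.598,.0054,.105),3.247)
```

```text
[0.59689645 0.00540667 0.20032561] [ 3.14123292 -0.00345689 -3.03511679] 1668 ((0.5913213491439819, 0.00409260019659996), (0.06356550753116608, 0.01773945242166519), 5.310986518859863) in tool ((0.005437368527054787, -0.0007400065660476685), (0.06354133039712906, 0.017738284543156624), 0.7899203300476074) 0.06682666209527095 [ 9.9995399e-01  9.5959874e-03  6.7346115e-03 -5.3260097e-04]
[0.59680715 0.00540045 0.20068581] [ 3.14127367e+00 -2.91516409e-03 -3.03513972e+00] 1679 ((0.591784656047821, 0.004181858152151108), (0.06375647336244583, 0.017712775617837906), 5.236275672912598) in tool ((0.004918960854411125, -0.000700593926012516), (0.06373920291662216, 0.017710627987980843), 0.8628218770027161) 0.06713464734357642 [ 9.9997419e-01  7.1812281e-03  6.2785647e-03 -5.1365368e-04]
[0.596976   0.00535058 0.20108337] [ 3.14135429e+00 -2.18378325e-03 -3.03522415e+00] 1668 ((0.5917529463768005, 0.0044477395713329315), (0.06309124827384949, 0.017826303839683533), 5.950979232788086) in tool ((0.0051348041743040085, -0.0003611519932746887), (0.06307847052812576, 0.017824796959757805), 0.14481011033058167) 0.06750170684396083 [ 9.9995255e-01  9.7433953e-03  6.5361634e-03 -5.1073130e-04]
shift [-0.008 -0.001  0.641] turn [ 0.    -0.003  0.001] at [0.597  0.0054 0.2011] [ 3.1414e+00 -2.2000e-03 -3.0352e+00]
```

View pics/w11.png

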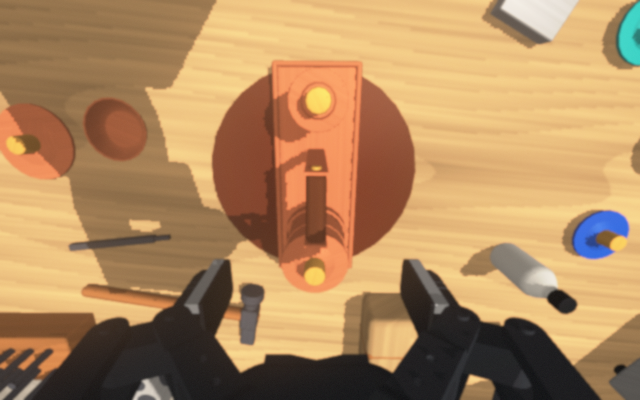

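Call:
send_rows:
  rows:
    - [[-0.007,-0.004,0.15],[0,0,0]]
    - [[-0.007,-0.004,0.3],[0,0,0]]
    - [[-0.007,-0.004,0.45],[0,0,0]]
    - [[-0.007,-0.004,0.57],[0,0,0]]
    - [[-0.007,-0.004,0.64],[0,0,0]]
    - [[-0.007,-0.004,0.64],[0,0,0]]

```text
t: 18.45
eef_pos: [0.598, 0.0049, 0.1047]
tool_rot: [3.141, -0.003, -3.035]
ft_force: [-0.7, 0.2, 1.0]
gripper_width: 0.0855
```

Call:
send_rows:
  rows:
    - [[0,0,0],[0,0,0]]
    - [[0,0,0],[0,0,0]]
    - [[0,0,0],[0,0,0]]
    - [[0,0,0],[0,0,0]]
    - [[0,0,0],[0,0,0]]
    - [[0,0,0],[0,0,0]]
    - [[0,0,0],[0,0,0]]
    - [[0,0,0],[0,0,0]]
  fingers: 1
  newtons: 40

```text
t: 19.25
eef_pos: [0.5998, 0.0051, 0.1065]
tool_rot: [3.141, 0.001, -3.036]
ft_force: [-1.4, 0.6, 6.1]
gripper_width: 0.0153
```

Call:
send_rows:
  rows:
    - [[0,0,0],[0,0,0]]
    - [[0,0,0],[0,0,0]]
    - [[0,0,0],[0,0,0]]
    - [[0,0,0],[0,0,0]]
  newtons: 90

```text
t: 19.65
eef_pos: [0.5998, 0.0051, 0.1066]
tool_rot: [3.141, 0.001, -3.036]
ft_force: [-1.9, 1.7, 6.4]
gripper_width: 0.0143
```

Call:
send_rows:
  rows:
    - [[0,0,-0.01],[0,0,0]]
    - [[0,0,-0.03],[0,0,0]]
    - [[0,0,-0.06],[0,0,0]]
    - [[0,0,-0.09],[0,0,0]]
    - [[0,0,-0.12],[0,0,0]]
    - [[0,0,-0.12],[0,0,0]]
    - [[0,0,-0.12],[0,0,0]]

```text
t: 20.35
eef_pos: [0.5995, 0.0049, 0.1241]
tool_rot: [-3.142, 0.0, -3.035]
ft_force: [0.0, -0.1, -6.4]
gripper_width: 0.0141
```

```bash
cat > tilt.py <<'E'
from h import *
def tilt(tag,dz):
    o=r.get_obs();print(o["t"],o["eef_pos"],o["tool_rot"],o["ft_force"],o["torque"],o["gripper_width"])
    for n in ["wrist","side"]:
        p,d=r.camera(n);cv2.imwrite(f"pics/{n}{tag}.png",p);W=cloud(n,d)
        K=[]
        for nm,c in [("L",(0.662,0.011)),("S",(.5125,-.0025))]:
            h=np.hypot(W[...,0]-c[0],W[...,1]-c[1])
            m=(d>0)&(h<.022)&(abs(W[...,2]-.113-dz)<.012)&(p[...,2]>p[...,0].astype(int)+50)
            P=W[m]
            if len(P)<8: print(n,nm,len(P));continue
            P=P[P[:,2]>np.percentile(P[:,2],90)-.004]; K.append(P.mean(0));print(n,nm,len(P),np.round(P.mean(0),4))
        if len(K)==2: D=K[0]-K[1];print(n,"tilt deg",np.degrees(np.arctan2(D[2],np.hypot(D[0],D[1]))))
        # tray/flange planes
        for nm,c,rad in [("L",(0.662,0.011),.034),("S",(.5125,-.0025),.026)]:
            h=np.hypot(W[...,0]-c[0],W[...,1]-c[1])
            m=(d>0)&(h<rad)&(h>.013)&(abs(W[...,2]-.091-dz)<.006);P=W[m]
            if len(P)>20:
                A=np.c_[P[:,:2]-P[:,:2].mean(0),np.ones(len(P))];print(n,nm,"flange",len(P),np.round(np.linalg.lstsq(A,P[:,2],rcond=None)[0],4))
E
python3 - <<'E'
from tilt import *
tilt("12",.017)
E
```

```text
20.35 [0.59953439 0.00493411 0.12410505] [-3.14152666e+00  3.57518490e-04 -3.03510006e+00] [ 0.04050747 -0.11407531 -6.41093092] [ 0.01229892  0.00708481 -0.00875954] 0.014098082604280377
wrist L 406 [0.6568 0.0103 0.1289]
wrist S 1655 [ 0.5131 -0.0031  0.1298]
wrist tilt deg -0.3677589881759966
wrist L flange 232 [-0.1418 -0.0296  0.1093]
wrist S flange 5679 [ 0.0035 -0.0026  0.1081]
side L 23 [0.6612 0.0054 0.1298]
side S 57 [ 0.5115 -0.0043  0.1302]
side tilt deg -0.1380529443479757
side L flange 245 [0.0131 0.0462 0.1087]
side S flange 223 [0.0227 0.0342 0.1083]
```

View pics/side12.png

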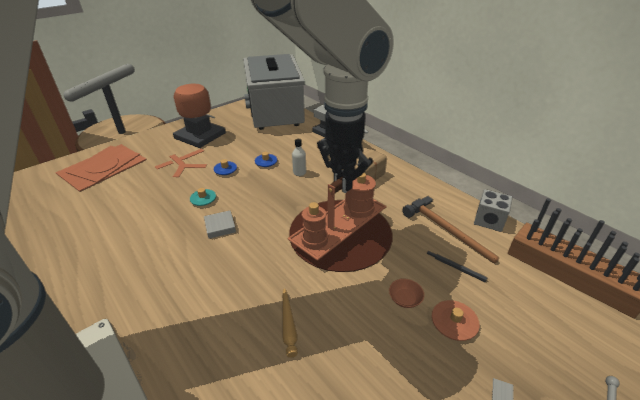

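View pics/wrist12.png

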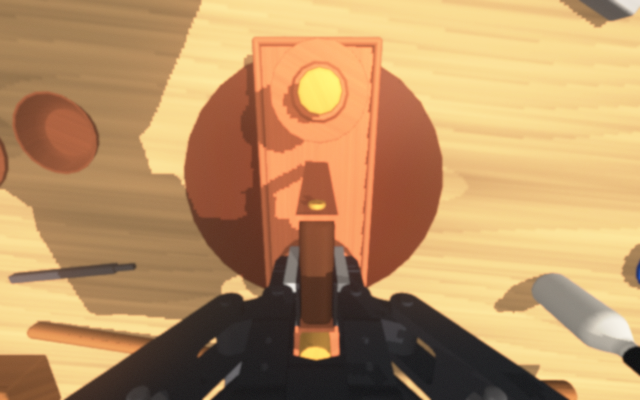

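Call:
send_rows:
  rows:
    - [[0,0,-0.04],[0,0,0]]
    - [[0,0,-0.1],[0,0,0]]
    - [[0,0,-0.2],[0,0,0]]
    - [[0,0,-0.3],[0,0,0]]
    - [[0,0,-0.4],[0,0,0]]
    - [[0,0,-0.5],[0,0,0]]
    - [[0,0,-0.6],[0,0,0]]
    - [[0,0,-0.66],[0,0,0]]
    - [[0,0,-0.69],[0,0,0]]
    - [[0,0,-0.7],[0,0,0]]
    - [[0,0,-0.7],[0,0,0]]
    - [[0,0,-0.7],[0,0,0]]

```text
t: 21.65
eef_pos: [0.599, 0.0049, 0.2281]
tool_rot: [3.141, -0.001, -3.035]
ft_force: [-0.1, 0.5, -7.5]
gripper_width: 0.0144
```

Call:
send_rows:
  rows:
    - [[0,0,0],[0,0,0]]
    - [[0,0,0],[0,0,0]]
    - [[0,0,0],[0,0,0]]
    - [[0,0,0],[0,0,0]]
    - [[0,0,0],[0,0,0]]

```text
t: 22.15
eef_pos: [0.5994, 0.0049, 0.2289]
tool_rot: [-3.142, -0.0, -3.035]
ft_force: [0.2, 0.3, -6.8]
gripper_width: 0.0141
```

Run:
```python
from tilt import *
tilt("13",.122)
```

```text
22.15 [0.59944093 0.00492107 0.2288805 ] [-3.14158107e+00 -9.17398012e-05 -3.03514643e+00] [ 0.23250226  0.34854451 -6.84454362] [0.04226189 0.03704175 0.02317887] 0.014128457573378364
wrist L 409 [0.6569 0.0102 0.2339]
wrist S 1658 [ 0.5133 -0.0031  0.2348]
wrist tilt deg -0.37211895757856384
wrist L flange 232 [-0.1479 -0.0282  0.2144]
wrist S flange 5679 [ 0.0033 -0.0038  0.2131]
side L 45 [0.6602 0.0089 0.2349]
side S 59 [ 0.5112 -0.0049  0.235 ]
side tilt deg -0.053313774325137876
side L flange 274 [0.0163 0.039  0.2135]
side S flange 241 [0.0394 0.0404 0.2131]
```

View pics/side13.png

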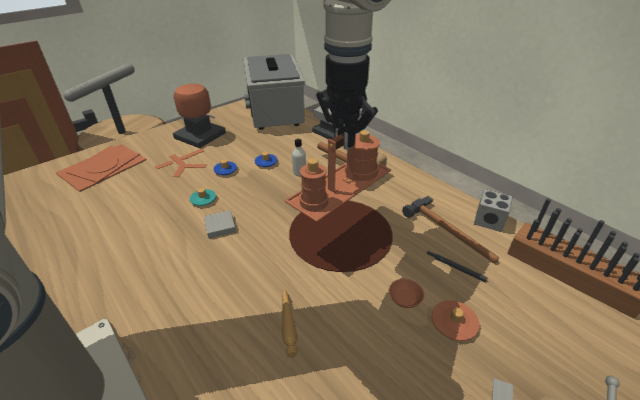

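```bash
python3 -c "
from cell import r
print(r.sign_off())"
```

```text
the job is handed in; nothing more can be done
None
```

Both lids are seated on their canisters, and the arm is holding the carrier by its handle about 12 cm above where it stood. I handed the job in at about 22 s of robot time.

- **Lids:** each was pressed down until the rim resisted, at about 23 N for the large one and 20 N for the small one. Before the lift, the camera put both flange tops within about 2 mm of the expected 91 mm, and level.
- **Lift:** I gripped the handle 6–8 mm toward the large canister, at 90 N. The arm rose 122 mm, and the force reading then showed about 6.8 N hanging freely.
- **Level:** the tilt measured between the two knobs was 0.4° or less in both cameras, with almost no wrist moment.
- **Weaker checks:** after the lift, the wrist camera's plane fit on the large flange showed a slope of about 8°. That lid was mostly hidden behind the gripper, with only 232 pixels visible. The side camera's plane fits, also from few pixels, gave slopes of 1–3°. I didn't trust these fits, because the knob and flange heights on both lids agreed with a level carrier.
- **Everything else:** the odd lid, the blue and turquoise look-alikes and the tools were not touched.

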